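Clear the stopper-boring plate and refit its splash panels

ROBOT

A 7-joint arm with a two-finger parallel gripper is mounted at the origin on the work surface. World frame = base frame: x ahead of the robot, y to its left, z up, the work surface at z = 0. Lengths are in m, angles in rad, forces in N, time in s.
With the tool pointing down it reaches from about 0.425 to 0.95 m from the base axis. Payload 4.7 kg.
Tool frame: the origin (TCP) lies on the centre line of the jaws, within the pads' length; the fingertips stand robot.nose_length ahead of it and the grasp point (between the pads) lies 8 mm behind it (robot.nose_length is the distance from the TCP to the fingertips, in m); z points along the fingers, x is the direction in which the jaws open and shut, and the axes are right-handed (so a half turn about z gives the same grasp; the last joint's range is limited). The gripper opens to 85 mm and grips with 20 to 120 N. Pads are 22 mm wide; open, the fingers measure 114 mm over their backs; the gripper's body (76 mm by 85 mm) begins 54 mm behind the grasp point. The pads swing forward as they close: fully open they stand 13 mm farther back than shut.
Start: joints at [-1.174, 0.469, -0.049, 1.532, 0.024, 1.141, -0.082], TCP at [0.279, 0.615, 0.242] pointing down, gripper open.
Joint ranges: [-2.59, 2.59], [-0.33, 1.99], [-1.39, 1.29], [0.1, 2.45], [-1.04, 4.18], [0.21, 1.99], [-2.66, 2.66]. Speed limits (rad/s): [2.57, 2.57, 3.14, 3.14, 3.14, 3.14, 3.14].

INTERFACE

Orientations are given as [roll, pitch, yaw] about the fixed x, y, z axes, in that order (R = Rz(yaw) Ry(pitch) Rx(roll)).
In Python, from plant import robot gives the robot as it stands. Calls block until the motion is done:
- robot.goto(position, orientation): joint-space move of the TCP to a pose.
- robot.move_straight(position, vel=0.15, attitude=None, contact_N=None): straight line of the TCP; attitude=None keeps the orientation; vel is the mean speed in m/s. With contact_N (N) it stops when the force on the tool has changed by that much, and returns True; else False.
- robot.move_joints(angles): joint-space move.
- robot.grip(opening, strength=None): opening from 0.0 (shut) to 1.0 (fully open); strength is the grip in N (None keeps the last); returns when the fingers have stopped.
- robot.sleep(seconds).
- robot.inverse_kinematics(position, orientation): joint angles nearest the present ones, or None.
- robot.sense(): the state.
- robot.grab_frame(name): name is "scene" or "top" or "wrist"; returns a dict with "image" (420x560x3 uint8, red, green, blue), "range_z" (420x560 float32, m along the optical axis (not along the pixel's ray), 0 where there is no reading), "fx", "fy", "cx", "cy" (pixels), "R" (3x3) and "t" (3): a world point X has camera coordinates R X + t. Camera axes: x right, y down, z forward; pixel columns grow to the right and rows downward; lengths in m; the calibration is good to about 2 mm. A picture is of the moment at which its call begins.
A pose or a line that the arm cannot do raises robot.IKError and nothing moves.
- robot.close_job(): hands the job in, once; it reports no verdict.
The state is a dict: "t": time; "joint_pos": joint angles; "joint_velocities": joint speeds; "effort": joint torques, N m; "tcp_pos": TCP position; "tcp_rot": TCP orientation; "wrist_force": force on the tool from outside, world axes, zero at the start; "torque": the same for the moment, N m; "opening": opening from 0.0 (shut) to 1.0 (fully open).
Only numpy, scipy, OpenCV 4.12 (cv2) and the standard library are available. Lean on these libraries where they do the work, as an engineer would, in place of code of your own. Each camera call takes 0.05 s, during which the arm holds its last target.

TASK

The plate is littered from boring rubber stoppers: first drop every paper ball on it into the blue bin, then take the scraper block and scrape all the rubber chips over the plate's open lip into the black catch tray (scrape them, do not pick them off the plate by hand), and stand the scraper back on its yellow mat. When the plate is clear, take each clear splash panel out of the stand and push it upright, fully home, into a spring-clip slot of its own behind the plate. Leave the bottles, the jar and the good stopper where they stand.

Things in the scene. Friction and masses are not known exactly. Their poses are not given: they have to be found in the camera images.
- plate: fixed steel work plate, level top 55 mm above the bench. Origin on the bench under it. Inside area x -100..100, y -128..134 mm; rims 8 mm above the top on the -x and +x sides and the +y end; the -y end (y = -128 mm) is an open lip over the catch tray. Behind the +x rim an aluminium clip rail (x 106..150 mm, up to 85 mm above the bench) has three panel slots
- catch_tray: black catch tray for rubber chips, fixed to the plate below its open lip; 220 (x) x 115 (y) mm outside, 4 mm walls, floor 5 mm thick, walls 40 mm high but the far (-y) wall 62 mm. Origin at the centre of its underside, on the bench, axes as the plate's
- slot0 (a point): panel slot nearer the tray: centre of its floor, 30 mm above the bench, axes as the plate's. It runs along y, 84 mm between end cheeks 28 mm high; the panel's thickness lies along x. Fixed wall on +x; on -x two spring leaves, noses 25 mm above the floor, leave a 3 mm gap and are pushed open (5 to 15 N down). The mouth, 45 mm above the floor, flares to about 20 mm
- slot1 (a point): the middle, like slot, 88 mm further along the plate's +y: centre of its floor. A panel pushed fully home has its lower edge on the floor and is held by the leaves
- slot2 (a point): the third, like slot, another 88 mm along +y: centre of its floor
- stand: grey panel stand, fixed, 160 (x) x 94 (y) mm, walls 55 mm high; three loose slots 9 mm wide along y at x = -60, 0 and +60 mm, slot floor 10 mm above the bench. Origin at the centre of its underside
- bin: blue open bin for paper, fixed, 140 x 140 mm, 90 mm high, 4 mm walls. Origin at the centre of its underside
- mat: yellow mat, fixed, 110 (x) x 170 (y) x 4 mm, the scraper's parking place. Origin at the centre of its underside
- scraper: scraper block, 0.2 kg: white foot with black rubber sole 140 (x) x 44 (y) x 30 mm, on it a green handle 100 (x) x 24 (y) mm, from 30 to 80 mm above the sole. Origin at the centre of the sole, z up
- panel0: clear splash panel, 0.12 kg, alike and interchangeable: 6 (x) x 76 (y) x 130 (z) mm, with an orange grip strip 12 mm thick (x) along its top, 104 to 130 mm above the lower edge. Origin at the middle of the lower edge, z up; either face may look forward. It starts upright in the stand. May be absent
- panel1: clear splash panel, 0.12 kg, alike and interchangeable: 6 (x) x 76 (y) x 130 (z) mm, with an orange grip strip 12 mm thick (x) along its top, 104 to 130 mm above the lower edge. Origin at the middle of the lower edge, z up; either face may look forward. It starts upright in the stand. May be absent
- panel2: clear splash panel, 0.12 kg, alike and interchangeable: 6 (x) x 76 (y) x 130 (z) mm, with an orange grip strip 12 mm thick (x) along its top, 104 to 130 mm above the lower edge. Origin at the middle of the lower edge, z up; either face may look forward. It starts upright in the stand. May be absent
- ball0: crumpled white paper ball, stiff, about 45 mm across and 42 mm high, 15 g. Origin at the centre of its underside as it starts. May be absent
- ball1: crumpled white paper ball, stiff, about 45 mm across and 42 mm high, 15 g. Origin at the centre of its underside as it starts. May be absent
- ball2: crumpled white paper ball, stiff, about 45 mm across and 42 mm high, 15 g. Origin at the centre of its underside as it starts. May be absent
- chip0: red-brown rubber chip, 24 x 17 x 14 mm, 12 g. Origin at the centre of its underside as it starts. May be absent
- chip1: red-brown rubber plug slice, a disc 24 mm across and 13 mm high, 12 g. Origin at the centre of its underside as it starts. May be absent
- chip2: red-brown rubber chip, 24 x 17 x 14 mm, 12 g. Origin at the centre of its underside as it starts. May be absent
- chip3: red-brown rubber plug slice, a disc 24 mm across and 13 mm high, 12 g. Origin at the centre of its underside as it starts. May be absent
- chip4: red-brown rubber chip, 24 x 17 x 14 mm, 12 g. Origin at the centre of its underside as it starts. May be absent
- bottle_red: amber bottle with a red cap, 64 mm across, 140 mm high, loose; to be left alone. Origin at the centre of its underside
- bottle_blue: amber bottle with a blue cap, 72 mm across, 160 mm high, loose; to be left alone. Origin at the centre of its underside
- jar: small amber jar with a blue cap, 60 mm across, 90 mm high, loose; to be left alone. Origin at the centre of its underside
- stopper: good rubber stopper, 42 mm across, 36 mm high, loose, on the bench beyond the plate; to be left alone. Origin at the centre of its underside
Things that resemble listed ones, but are neither listed nor needed, are in the scene too. What is shaped like the ball2 but green is not meant.

How it is judged:
On the way, in this order (a step that is already met when the one before it is completed fails the run):
1. every paper ball lies in the blue bin (x of ball0 in the frame of bin between -0.068 and 0.068 m and y of ball0 in the frame of bin between -0.068 and 0.068 m and z of each of ball0, ball1, ball2 in the frame of bin below 0.09 m and x of ball1 in the frame of bin between -0.068 and 0.068 m and y of ball1 in the frame of bin between -0.068 and 0.068 m and x of ball2 in the frame of bin between -0.068 and 0.068 m and y of ball2 in the frame of bin between -0.068 and 0.068 m), for 0.2 s.
2. the scraper, held in the gripper, pushes a chip on the plate (contact force between the fingers and scraper above 0.5 N and ((contact force between scraper and chip0 above 0.01 N and height (world z) of chip0 above 0.05 m) or (contact force between scraper and chip1 above 0.01 N and height (world z) of chip1 above 0.05 m) or (contact force between scraper and chip2 above 0.01 N and height (world z) of chip2 above 0.05 m) or (contact force between scraper and chip3 above 0.01 N and height (world z) of chip3 above 0.05 m) or (contact force between scraper and chip4 above 0.01 N and height (world z) of chip4 above 0.05 m))), for 0.02 s.
3. all chips are off the plate, with the scraper still in the gripper (contact force between the fingers and scraper above 0.5 N and height (world z) of each of chip0, chip1, chip2, chip3, chip4 below 0.05 m), for 0.2 s.
4. the scraper stands on its mat (x of scraper in the frame of mat between -0.04 and 0.04 m and y of scraper in the frame of mat between -0.06 and 0.06 m and z of scraper in the frame of mat below 0.012 m and angle between scraper's own z axis and vertical below 0.1 rad and contact force between the fingers and scraper below 0.05 N), for 0.2 s.
5. every panel is home in a slot of its own of the clip rail (((horizontal distance between panel0 and slot0 below 0.008 m and z of panel0 in the frame of slot0 below 0.004 m and angle between panel0's own z axis and vertical below 0.1 rad and angle between the x axis of panel0 and the x axis of plate, either way round below 0.1 rad) or (horizontal distance between panel0 and slot1 below 0.008 m and z of panel0 in the frame of slot1 below 0.004 m and angle between panel0's own z axis and vertical below 0.1 rad and angle between the x axis of panel0 and the x axis of plate, either way round below 0.1 rad) or (horizontal distance between panel0 and slot2 below 0.008 m and z of panel0 in the frame of slot2 below 0.004 m and angle between panel0's own z axis and vertical below 0.1 rad and angle between the x axis of panel0 and the x axis of plate, either way round below 0.1 rad)) and ((horizontal distance between panel1 and slot0 below 0.008 m and z of panel1 in the frame of slot0 below 0.004 m and angle between panel1's own z axis and vertical below 0.1 rad and angle between the x axis of panel1 and the x axis of plate, either way round below 0.1 rad) or (horizontal distance between panel1 and slot1 below 0.008 m and z of panel1 in the frame of slot1 below 0.004 m and angle between panel1's own z axis and vertical below 0.1 rad and angle between the x axis of panel1 and the x axis of plate, either way round below 0.1 rad) or (horizontal distance between panel1 and slot2 below 0.008 m and z of panel1 in the frame of slot2 below 0.004 m and angle between panel1's own z axis and vertical below 0.1 rad and angle between the x axis of panel1 and the x axis of plate, either way round below 0.1 rad)) and ((horizontal distance between panel2 and slot0 below 0.008 m and z of panel2 in the frame of slot0 below 0.004 m and angle between panel2's own z axis and vertical below 0.1 rad and angle between the x axis of panel2 and the x axis of plate, either way round below 0.1 rad) or (horizontal distance between panel2 and slot1 below 0.008 m and z of panel2 in the frame of slot1 below 0.004 m and angle between panel2's own z axis and vertical below 0.1 rad and angle between the x axis of panel2 and the x axis of plate, either way round below 0.1 rad) or (horizontal distance between panel2 and slot2 below 0.008 m and z of panel2 in the frame of slot2 below 0.004 m and angle between panel2's own z axis and vertical below 0.1 rad and angle between the x axis of panel2 and the x axis of plate, either way round below 0.1 rad))), for 0.2 s.
At the end, for the whole second after the job is handed in: All balls in the bin, all chips in the tray; scraper upright on the mat, centre within 40 mm (mat x) and 60 mm (mat y) of its centre; panels upright (0.1 rad), each in a slot, centred within 8 mm, lower edge within 4 mm of the slot floor; all at rest (all of step 1 and all of step 5 and x of chip0 in the frame of catch_tray between -0.108 and 0.108 m and y of chip0 in the frame of catch_tray between -0.058 and 0.058 m and z of each of chip0, chip1, chip2, chip3, chip4 in the frame of catch_tray below 0.05 m and x of chip1 in the frame of catch_tray between -0.108 and 0.108 m and y of chip1 in the frame of catch_tray between -0.058 and 0.058 m and x of chip2 in the frame of catch_tray between -0.108 and 0.108 m and y of chip2 in the frame of catch_tray between -0.058 and 0.058 m and x of chip3 in the frame of catch_tray between -0.108 and 0.108 m and y of chip3 in the frame of catch_tray between -0.058 and 0.058 m and x of chip4 in the frame of catch_tray between -0.108 and 0.108 m and y of chip4 in the frame of catch_tray between -0.058 and 0.058 m and x of scraper in the frame of mat between -0.04 and 0.04 m and y of scraper in the frame of mat between -0.06 and 0.06 m and z of scraper in the frame of mat below 0.012 m and angle between scraper's own z axis and vertical below 0.1 rad and linear speed of each of ball0, ball1, ball2, chip0, chip1, chip2, chip3, chip4, scraper, panel0, panel1, panel2 below 0.03 m/s); the robot touches nothing.
It fails at once if a bystander (bottle, jar or good stopper) is moved by more than 30 mm (distance of any of bottle_red, bottle_blue, jar, stopper from where it was at the start of the episode above 0.03 m).
It fails at once if a chip is picked up off the plate in the fingers ((contact force between the fingers and chip0 above 0.5 N and z of chip0 in the frame of plate above 0.11 m and x of chip0 in the frame of plate between -0.1 and 0.1 m and y of chip0 in the frame of plate between -0.134 and 0.134 m) or (contact force between the fingers and chip1 above 0.5 N and z of chip1 in the frame of plate above 0.11 m and x of chip1 in the frame of plate between -0.1 and 0.1 m and y of chip1 in the frame of plate between -0.134 and 0.134 m) or (contact force between the fingers and chip2 above 0.5 N and z of chip2 in the frame of plate above 0.11 m and x of chip2 in the frame of plate between -0.1 and 0.1 m and y of chip2 in the frame of plate between -0.134 and 0.134 m) or (contact force between the fingers and chip3 above 0.5 N and z of chip3 in the frame of plate above 0.11 m and x of chip3 in the frame of plate between -0.1 and 0.1 m and y of chip3 in the frame of plate between -0.134 and 0.134 m) or (contact force between the fingers and chip4 above 0.5 N and z of chip4 in the frame of plate above 0.11 m and x of chip4 in the frame of plate between -0.1 and 0.1 m and y of chip4 in the frame of plate between -0.134 and 0.134 m)).
Of ball0, ball1, ball2 only 2 to 3 are there at a start; the rules pass over those that are not, and their reading is None.
Of panel0, panel1, panel2 only 2 to 3 are there at a start; the rules pass over those that are not, and their reading is None.
Of chip0, chip1, chip2, chip3, chip4 only 3 to 5 are there at a start; the rules pass over those that are not, and their reading is None.
At some moment in a run one of ball0, ball1, ball2, scraper may be knocked a few centimetres aside while the robot is not near it.
It also fails if it takes over 210 s, if anything falls off the work surface, if the arm or the gripper's body presses on something with over 40 N, if the wrist force passes 120 N, or if a joint passes its speed limit or range.

## Working session

There is one attempt and no reset: what is moved stays moved. The work goes in short steps, each a Python script; the robot and the scene stay as the last script left them, time stands still between calls to the robot, and variables do not carry over. Pictures are saved under pics/ and viewed, and the job is handed in when it is done.

```bash
ls; mkdir -p pics; python3 - <<'E'
from plant import robot
import cv2
s=robot.sense(); print(s); print(robot.nose_length)
for n in ["scene","top","wrist"]:
    f=robot.grab_frame(n); cv2.imwrite(f"pics/{n}0.png",f["image"][:,:,::-1]); print(n,f["fx"],f["cx"],f["cy"],f["R"],f["t"])
E
```

```text
pics
{'t': 0.0, 'joint_pos': array([-1.17389662,  0.46945731, -0.04861119,  1.5337113 ,  0.02409508,
        1.14098039, -0.08230441]), 'joint_velocities': array([ 3.19591340e-04, -6.97892556e-05,  1.70349685e-03, -2.13117378e-04,
        6.79739051e-04, -4.78211500e-04, -2.09428140e-03]), 'effort': array([-5.90034088e-04, -5.10323846e+01, -4.68917820e-02, -2.37715620e+01,
        1.06186332e-02,  7.64525874e-03,  9.19874481e-06]), 'tcp_pos': array([0.27855349, 0.61422104, 0.24124338]), 'tcp_rot': array([3.14153215e+00, 1.96994295e-03, 1.14503661e+00]), 'wrist_force': array([-0.36393869,  0.05109636,  0.67132647]), 'torque': array([ 0.00150296, -0.00011824,  0.05488678]), 'opening': 0.9981138655120868}
0.011
scene 395.8890496755295 277.3936368403748 213.17505563957 [[-0.60325097  0.79753092 -0.00571724]
 [ 0.43306605  0.32153391 -0.84206279]
 [-0.66973282 -0.51045114 -0.53934922]] [ 0.33772041 -0.17753289  1.44872605]
top 403.27999672663094 273.578608079027 210.61354414369953 [[-0.00473346 -0.99941252 -0.0339441 ]
 [-0.98926994  0.00963674 -0.14578109]
 [ 0.14602256  0.03288983 -0.98873438]] [0.01484826 0.57055858 0.86303252]
wrist 325.7390850743816 281.0819905988111 205.02627964430496 [[ 0.41486075  0.90988125 -0.0025839 ]
 [ 0.87010993 -0.39589334  0.29355949]
 [ 0.26608132 -0.12403459 -0.95593732]] [-0.67383588 -0.03834157  0.3813028 ]
```

View pics/scene0.png

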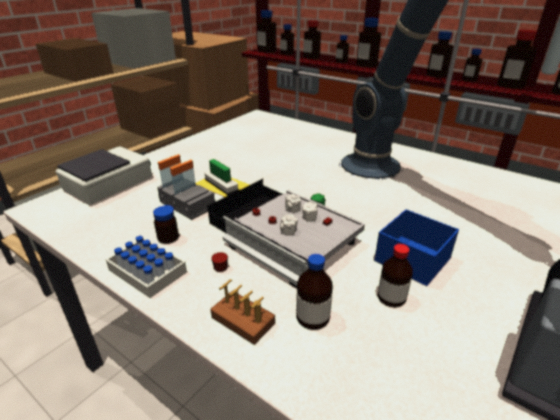

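View pics/top0.png

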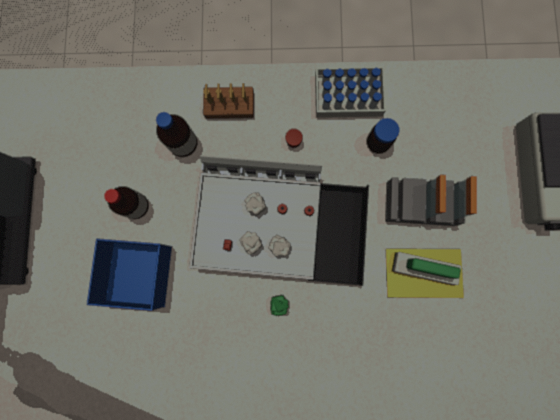

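View pics/wrist0.png

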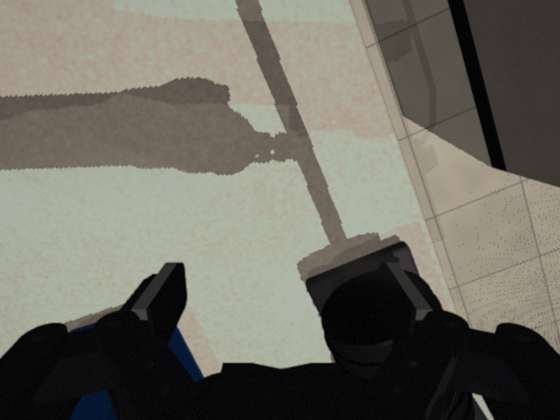

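Top view: image right is −y and down is −x. It shows three paper balls at about (255,204), (250,242) and (279,246), and chips at (228,245), (282,209) and (309,210). There are two orange panel strips at (440,193) and (472,195), the scraper is at (430,268), and the green decoy is at (279,304). Next I'll make a helper and measure.

```bash
cat > h.py <<'E'
import numpy as np, cv2
from plant import robot
def cloud(f):
    z=f["range_z"]; v,u=np.mgrid[0:z.shape[0],0:z.shape[1]]
    P=np.stack([(u-f["cx"])/f["fx"]*z,(v-f["cy"])/f["fy"]*z,z],-1)
    W=(P-f["t"])@f["R"]
    W[z<=0]=np.nan
    return W
def ray(f,uv,h):
    uv=np.atleast_2d(np.asarray(uv,float))
    d=np.stack([(uv[:,0]-f["cx"])/f["fx"],(uv[:,1]-f["cy"])/f["fy"],np.ones(len(uv))],-1)@f["R"]
    c=-f["R"].T@f["t"]
    return c+d*((h-c[2])/d[:,2])[:,None]
def proj(f,X):
    p=np.atleast_2d(X)@f["R"].T+f["t"]
    return np.stack([p[:,0]/p[:,2]*f["fx"]+f["cx"],p[:,1]/p[:,2]*f["fy"]+f["cy"]],-1)
def save(f,name,crop=None,k=1):
    im=f["image"][:,:,::-1]
    if crop: a,b,c,d=crop; im=im[b:d,a:c]
    cv2.imwrite(f"pics/{name}.png",cv2.resize(im,None,fx=k,fy=k,interpolation=cv2.INTER_CUBIC))
E
python3 - <<'E'
from h import *
f=robot.grab_frame("top"); np.save("top0.npy",f,allow_pickle=True)
g=robot.grab_frame("scene"); np.save("scene0.npy",g,allow_pickle=True)
save(f,"topz",(180,100,480,320),2.6); save(g,"scz",(140,140,380,300),3.3)
W=cloud(f)
for uv in [(255,90),(220,220),(225,262),(265,170),(340,230),(420,200),(440,193),(472,195),(430,268),(440,290),(130,275),(250,242),(282,209)]:
    print(uv,W[uv[1],uv[0]].round(4),f["image"][uv[1],uv[0]])
E
```

```text
(255, 90) [0.8768 0.0564 0.0014] [131 135 126]
(220, 220) [0.549  0.1292 0.0542] [133 136 135]
(225, 262) [0.4565 0.1167 0.0556] [130 134 130]
(265, 170) [0.664  0.0298 0.0438] [46 45 43]
(340, 230) [ 0.5293 -0.1411  0.0059] [31 30 31]
(420, 200) [ 0.5886 -0.3101  0.0579] [73 71 67]
(440, 193) [ 0.588  -0.3224  0.1416] [118  70  38]
(472, 195) [ 0.583  -0.3837  0.143 ] [126  80  41]
(430, 268) [ 0.4413 -0.3134  0.0851] [50 97 59]
(440, 290) [ 0.3927 -0.3605  0.0045] [129 126  57]
(130, 275) [0.429  0.3436 0.0078] [ 39  64 108]
(250, 242) [0.4965 0.0581 0.1008] [130 128 116]
(282, 209) [ 0.5697 -0.0086  0.0715] [59 39 37]
```

View pics/topz.png

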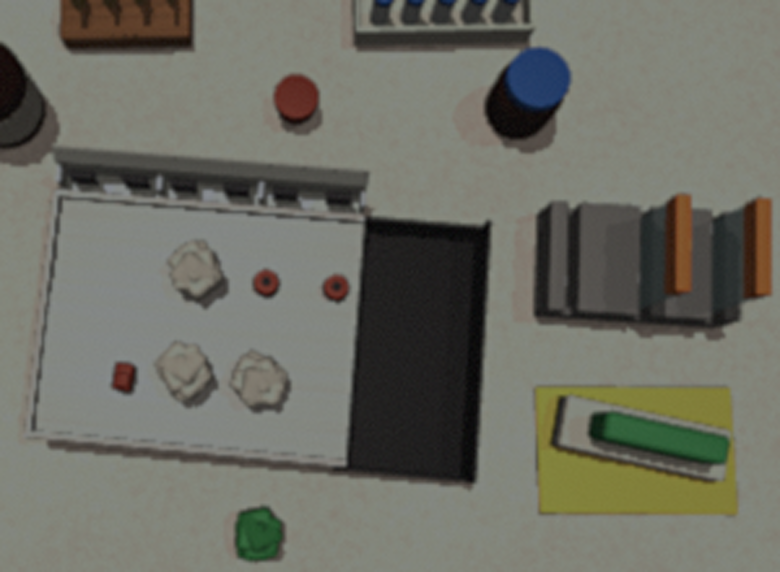

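View pics/scz.png

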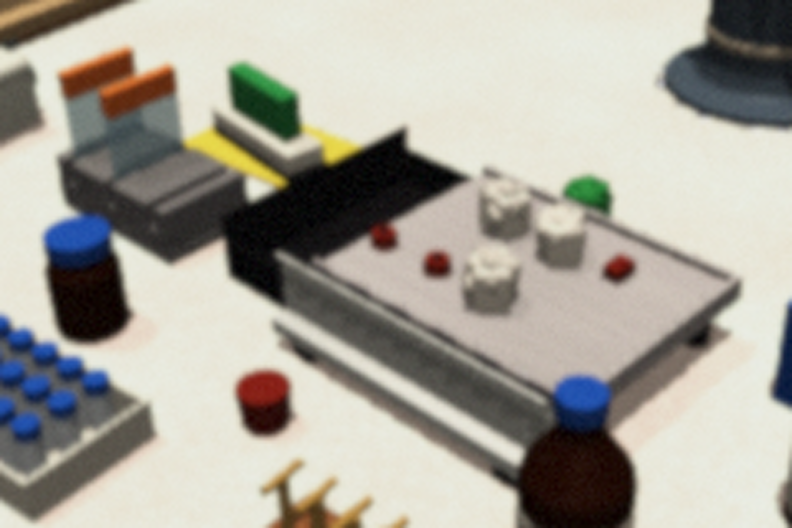

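The zoomed views show 3 balls, 3 chips (one block, two discs) and 2 panels in the stand slots on the far −y side. The clip rail runs along the +x rim, with its three slots visible at about (115,185), (210,192) and (312,200) in the zoomed picture. Next I'll take the numbers.

```bash
python3 - <<'E'
from h import *
f=np.load("top0.npy",allow_pickle=True).item(); W=cloud(f); im=f["image"].astype(int); X,Y,Z=W[...,0],W[...,1],W[...,2]
hsv=cv2.cvtColor(f["image"],cv2.COLOR_RGB2HSV)
H,S,V=[hsv[...,i].astype(int) for i in range(3)]
def rect(m,h,name,k=1):
    m=m.astype(np.uint8)
    if k>1: m=cv2.morphologyEx(m,cv2.MORPH_OPEN,np.ones((k,k)))
    cs,_=cv2.findContours(m,cv2.RETR_EXTERNAL,cv2.CHAIN_APPROX_NONE)
    for c in cs:
        if cv2.contourArea(c)<25: continue
        p=ray(f,c[:,0].astype(float),h)[:,:2]*1000
        r=cv2.minAreaRect(p.astype(np.float32)); M=p.mean(0)
        print(name,"px",c[:,0].mean(0).round(),"ctr",np.round(r[0],1),"size",np.round(r[1],1),"ang",round(r[2],1))
rect((H>22)&(H<35)&(S>90),0.004,"yellow",3)
rect((H>45)&(H<85)&(S>80),0.08,"green",1)
rect((H<18)&(S>140)&(Z>.11),0.13+.01,"orange",1)
red=((H<10)|(H>170))&(S>70)&(V>40)&(Z>.05)&(Z<.09)
rect(red,0.069,"chip",1)
rect((Z>.05)&(Z<.060)&(X>.4)&(X<.68)&(Y>-.12)&(Y<.22),0.055,"plate",3)
rect((Z>.073)&(Z<.115)&(X>.4)&(X<.625)&(Y>-.12)&(Y<.22),0.075,"ball",3)
rect((Z>.075)&(Z<.095)&(X>.62)&(X<.72)&(Y>-.12)&(Y<.22),0.085,"railtop",1)
rect((V<45)&(X>.35)&(X<.7)&(Y>-.25)&(Y<-.05)&(Z<.07),0.04,"tray",3)
rect((H>100)&(H<125)&(S>120)&(X<.55)&(Y>.2),0.09,"bin",3)
rect((Z>.048)&(Z<.062)&(X>.5)&(X<.68)&(Y>-.42)&(Y<-.22),0.055,"stand",1)
E
```

```text
yellow px [423. 271.] ctr [ 430.8 -327.1] size [168.9 107.4] ang 89.6
green px [279. 305.] ctr [366.9  -0.9] size [33.3 36.6] ang 89.8
green px [433. 268.] ctr [ 441.3 -321.8] size [107.4  22.9] ang 77.0
orange px [113. 196.] ctr [588.5 335.7] size [31.7 26.9] ang 89.4
orange px [471. 195.] ctr [ 583.8 -383.1] size [15.6 73.5] ang 85.6
orange px [441. 194.] ctr [ 587.4 -323.9] size [17.6 75.3] ang 86.2
chip px [227. 245.] ctr [493.1 110.2] size [16.3 21.9] ang 82.6
chip px [309. 210.] ctr [566.2 -67.1] size [17.3 19.8] ang 89.1
chip px [282. 208.] ctr [571.2  -8.5] size [17.4 19.8] ang 89.5
plate px [260. 224.] ctr [538.   48.8] size [263.3 201.2] ang 84.5
ball px [279. 246.] ctr [491.6  -1.6] size [42.7 42.6] ang 89.7
ball px [251. 242.] ctr [499.3  59.3] size [45.6 40.6] ang 37.1
ball px [255. 203.] ctr [581.9  51. ] size [46.4 41.8] ang 26.4
railtop px [261. 162.] ctr [670.1  38.5] size [266.1  13.4] ang 84.5
tray px [388. 206.] ctr [ 580.2 -244.8] size [ 8.8 65.9] ang 87.3
tray px [341. 234.] ctr [ 518.8 -138.1] size [106.  216.8] ang 84.5
bin px [128. 275.] ctr [431.2 313.6] size [161.8 137.1] ang 85.0
stand px [461. 220.] ctr [ 544.2 -395.5] size [15.6 13.1] ang 89.5
stand px [430. 202.] ctr [ 589.2 -329.3] size [118.7  94.8] ang 85.7
stand px [394. 198.] ctr [ 594.7 -254.4] size [16.7 94.6] ang 85.5
```

```bash
cat >> h.py <<'E'
pi=np.pi
def W3(x,y,z): return np.array([x,y,z],float)
def T(): return robot.sense()["t"]
def balls(f=None,lo=.073):
    f=f or robot.grab_frame("top"); W=cloud(f); X,Y,Z=W[...,0],W[...,1],W[...,2]
    S=cv2.cvtColor(f["image"],cv2.COLOR_RGB2HSV)[...,1]
    m=((Z>lo)&(Z<.115)&(X>.4)&(X<.628)&(Y>-.1)&(Y<.2)&(S<70)).astype(np.uint8)
    m=cv2.morphologyEx(m,cv2.MORPH_OPEN,np.ones((3,3)))
    out=[]
    for c in cv2.findContours(m,cv2.RETR_EXTERNAL,cv2.CHAIN_APPROX_NONE)[0]:
        if cv2.contourArea(c)<100: continue
        r=cv2.minAreaRect(ray(f,c[:,0],.078)[:,:2].astype(np.float32)); out.append(np.r_[r[0],r[1]])
    return np.array(out)
E
python3 - <<'E'
from h import *
f=np.load("top0.npy",allow_pickle=True).item(); W=cloud(f); X,Y,Z=W[...,0],W[...,1],W[...,2]
hsv=cv2.cvtColor(f["image"],cv2.COLOR_RGB2HSV); H,S=hsv[...,0],hsv[...,1]
m=(H>100)&(H<125)&(S>100)&(X<.55)&(Y>.2)&(Z>.08)&(Z<.1)
r=cv2.minAreaRect(W[m][:,:2].astype(np.float32)); print("bin",r)
m=(H>100)&(H<125)&(S>100)&(X<.55)&(Y>.2)&(Z<.012)
r=cv2.minAreaRect(W[m][:,:2].astype(np.float32)); print("binfloor",r)
print(balls(f).round(4))
m=(Z>.07)&(X>.5)&(Y>.18)&(Y<.5)
print("bottles pts", [ (W[m&(Z>a)&(Z<a+.02)][:,:2].mean(0).round(3),a) for a in (.07,.1,.125,.145)])
print(robot.inverse_kinematics([.58,.05,.2],[pi,0,-.6]),robot.inverse_kinematics([.43,.31,.12],[pi,0,.6]))
E
```

```text
bin ((0.4321342408657074, 0.3249638080596924), (0.13953909277915955, 0.13776269555091858), 84.77108001708984)
binfloor ((0.43268170952796936, 0.32505884766578674), (0.13795624673366547, 0.13233385980129242), 85.03854370117188)
[[ 0.4914 -0.0016  0.0426  0.0425]
 [ 0.4991  0.059   0.0455  0.0404]
 [ 0.5814  0.0508  0.0462  0.0416]]
bottles pts [(array([0.63, 0.28]), 0.07), (array([0.679, 0.262]), 0.1), (array([0.647, 0.293]), 0.125), (array([0.742, 0.229]), 0.145)]
[-0.58873435  0.39301564  0.56349931  1.83312388 -0.24790787  0.98574089
 -0.5215325 ] [-0.80858358  0.38053462  0.13006196  2.00406882 -0.06989672  0.76112611
 -0.03708307]
```

```bash
cat >> h.py <<'E'
BIN=np.array([.4325,.325])
def pickball(i_sel,yaw,off,opening=.85):
    b=balls(); p=min(b,key=lambda q:np.hypot(*(q[:2]-i_sel)))[:2]; print("ball at",p.round(4), "n",len(b))
    robot.grip(opening,25)
    robot.goto(W3(*p,.21),[pi,0,yaw])
    robot.move_straight(W3(*p,.077),vel=.12)
    robot.grip(0.,25); print("opening",robot.sense()["opening"])
    robot.move_straight(W3(*p,.22),vel=.2)
    q=BIN+off
    robot.goto(W3(*q,.22),[pi,0,.6])
    print("opening",robot.sense()["opening"])
    robot.move_straight(W3(*q,.115),vel=.2)
    robot.grip(.75); robot.move_straight(W3(*q,.22),vel=.25)
    print("t",T())
E
python3 - <<'E'
from h import *
pickball(np.array([.5814,.0508]),-.785,np.array([.025,.025]))
f=robot.grab_frame("top"); save(f,"top1",(60,100,480,320),1.8)
E
```

```text
ball at [0.5814 0.0508] n 3
opening 0.5522878156437145
opening 0.5502395512682758
t 8.15
```

View pics/top1.png

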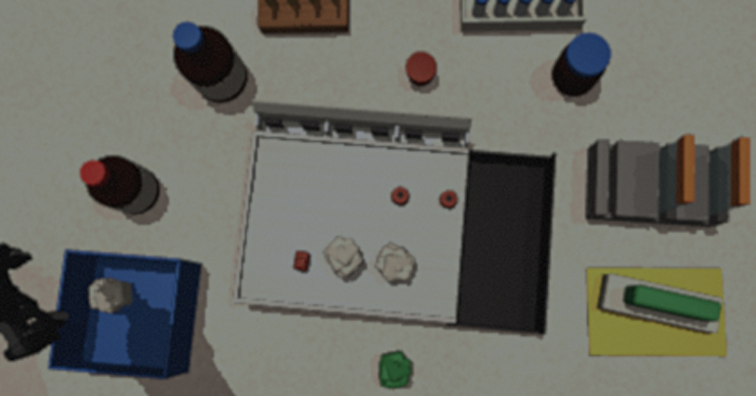

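The first ball is in the bin at about (110,295) and the other two are where they were. Taking those next.

```bash
python3 - <<'E'
from h import *
pickball(np.array([.499,.059]),0.,np.array([-.025,.02]))
pickball(np.array([.4914,-.0016]),0.,np.array([0,-.03]))
robot.goto(W3(.5,.3,.35),[pi,0,.6])
f=robot.grab_frame("top"); save(f,"top2",(60,100,480,320),1.8)
E
```

```text
ball at [0.4991 0.059 ] n 2
opening 0.5735896921383582
opening 0.5703856252550391
t 14.8
ball at [ 0.4914 -0.0016] n 1
opening 0.5043353680294048
opening 0.4971409277104776
t 21.6917
```

View pics/top2.png

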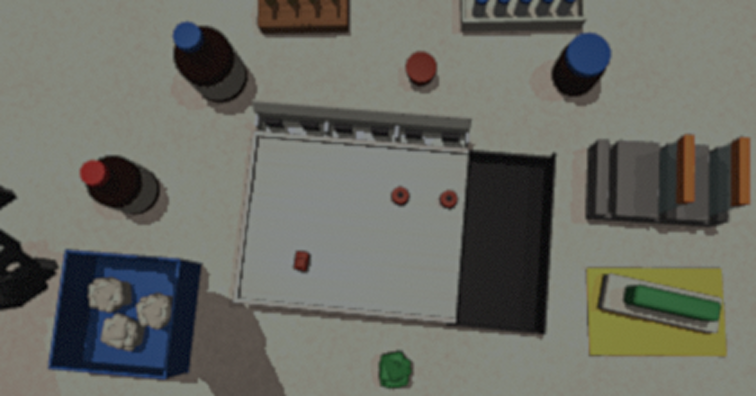

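All three balls are in the bin, at about (108,293), (153,312) and (120,332). The chips and scraper haven't moved. Now the scraper.

```bash
cat >> h.py <<'E'
YAW=np.deg2rad(-5.5); PO=np.array([.5377,.0458])
RP=np.array([[np.cos(YAW),-np.sin(YAW)],[np.sin(YAW),np.cos(YAW)]])
def P2W(x,y): return PO+RP@np.array([x,y])
def W2P(p): return RP.T@(np.asarray(p)[:2]-PO)
def mask_rects(f,m,h,amin=25):
    out=[]
    for c in cv2.findContours(m.astype(np.uint8),cv2.RETR_EXTERNAL,cv2.CHAIN_APPROX_NONE)[0]:
        if cv2.contourArea(c)<amin: continue
        out.append(cv2.minAreaRect((ray(f,c[:,0],h)[:,:2]*1000).astype(np.float32)))
    return out
def scraper(f):
    W=cloud(f); hsv=cv2.cvtColor(f["image"],cv2.COLOR_RGB2HSV); H,S=hsv[...,0],hsv[...,1]
    return mask_rects(f,(H>45)&(H<85)&(S>80)&(W[...,1]<-.15)&(W[...,2]>.05),.084)
def chips(f):
    W=cloud(f); hsv=cv2.cvtColor(f["image"],cv2.COLOR_RGB2HSV); H,S,V=[hsv[...,i] for i in range(3)]
    m=((H<10)|(H>170))&(S>70)&(V>35)&(W[...,0]<.64)&(W[...,0]>.4)&(W[...,1]<.19)&(W[...,1]>-.22)
    return [np.array(r[0])/1000 for r in mask_rects(f,m,.066,8)]
E
python3 - <<'E'
from h import *
f=robot.grab_frame("top"); r=scraper(f); print(r); print([W2P(c).round(3) for c in chips(f)])
(c,s,a)=r[0]; c=np.array(c)/1000
ax=a if s[0]>s[1] else a+90
yaw=np.deg2rad(ax-90); print(c,yaw)
robot.grip(1.,90)
robot.goto(W3(*c,.2),[pi,0,yaw])
fw=robot.grab_frame("wrist"); save(fw,"w1")
robot.move_straight(W3(*c,.056),vel=.12,contact_N=15)
robot.grip(0.,90); s=robot.sense(); print(s["opening"],s["tcp_pos"],s["wrist_force"])
robot.move_straight(W3(*s["tcp_pos"][:2],.25),vel=.15); s=robot.sense(); print(s["opening"],s["wrist_force"],s["t"])
p=P2W(-.006,.103); print(p)
for y in (YAW+pi/2,YAW-pi/2):
    q=robot.inverse_kinematics(W3(*p,.2),[pi,0,y]); print(q)
E
```

```text
[((441.30950927734375, -320.26007080078125), (106.52395629882812, 23.09086799621582), 76.74946594238281)]
[array([-0.05,  0.06]), array([ 0.04, -0.11]), array([ 0.039, -0.051])]
[ 0.44130951 -0.32026007] -0.23126544695306395
0.2700663120719438 [ 0.44114583 -0.32003173  0.05581408] [0.21366019 0.42784141 0.10528097]
0.27339042899578 [ 0.00598791 -0.27973066 -1.64103705] 28.5
[0.54159974 0.14890088]
[-0.79029523  0.3589872   0.57136711  1.88023579 -0.23266689  0.96842424
  1.35979739]
[-1.01605021  0.43578757  0.89527691  1.89105091 -0.40082938  1.00519875
 -1.61256522]
```

View pics/w1.png

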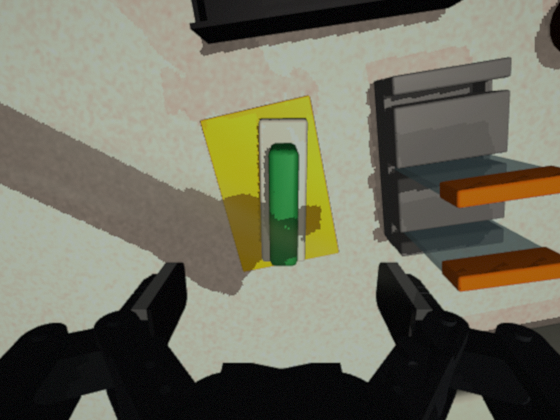

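The wrist view shows the handle centred between the jaws at about (285,205). The scraper is held, and the weight reads 1.7 N. Now the sweep.

```bash
python3 - <<'E'
from h import *
p=P2W(-.006,.103); y=YAW+pi/2
robot.goto(W3(*p,.2),[pi,0,y])
f=robot.grab_frame("top"); save(f,"top3",(160,100,400,320),2.6)
robot.move_straight(W3(*p,.115),vel=.1)
c=robot.move_straight(W3(*p,.101),vel=.02,contact_N=4); s=robot.sense(); print(c,s["tcp_pos"],s["wrist_force"],s["t"])
E
```

```text
True [0.54173113 0.14908394 0.10673725] [ 0.03661969 -0.57712526  5.72828196] 31.8
```

View pics/top3.png

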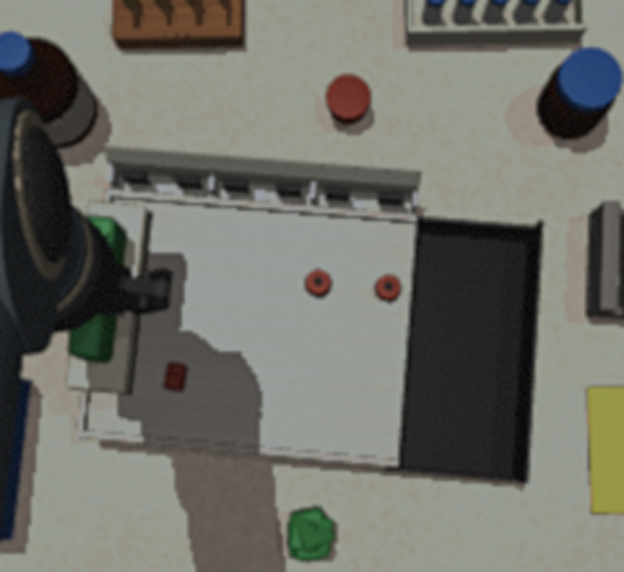

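The sole touched at the predicted height and the chips lie inside the sweep width. Sweeping.

```bash
python3 - <<'E'
from h import *
z=.1066
robot.move_straight(W3(*P2W(-.006,-.06),z),vel=.07)
s=robot.sense(); print(s["tcp_pos"],s["wrist_force"],s["opening"])
f=robot.grab_frame("top"); save(f,"top4",(160,100,400,320),2.6)
robot.move_straight(W3(*P2W(-.006,-.118),z),vel=.05)
s=robot.sense(); print(s["tcp_pos"],s["wrist_force"],s["t"]); robot.sleep(.4)
f=robot.grab_frame("top"); save(f,"top5",(160,100,400,320),2.6)
g=robot.grab_frame("scene"); save(g,"sc5",(140,140,380,300),3.3)
E
```

```text
[ 0.52608881 -0.01356786  0.10674574] [0.25652132 3.07810419 5.04261184] 0.2692757125810748
[ 0.52028712 -0.07157114  0.10670031] [0.05035549 2.71688037 5.95143448] 35.6333
```

View pics/top5.png

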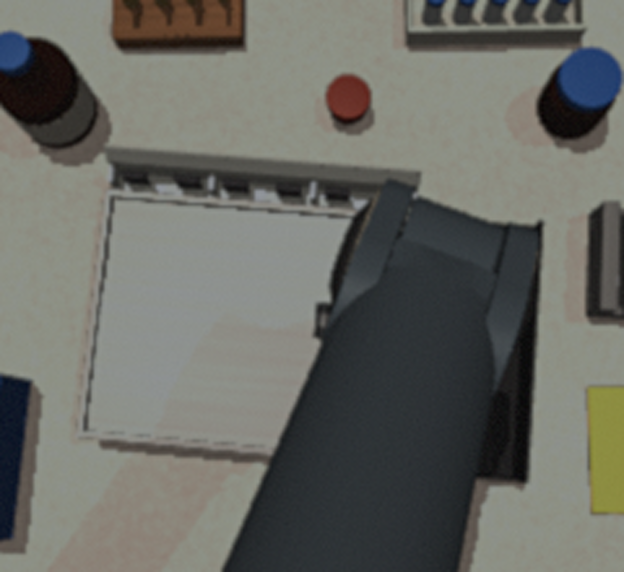

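View pics/sc5.png

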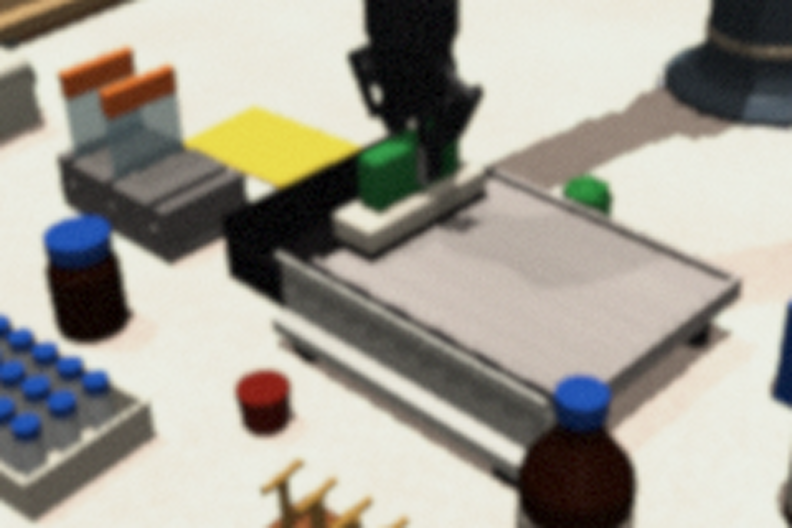

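```bash
python3 - <<'E'
from h import *
robot.move_straight(W3(*P2W(-.006,-.112),.2),vel=.15)
robot.goto(W3(.432,-.325,.2),[pi,0,0])
f=robot.grab_frame("top"); save(f,"top6",(160,100,400,320),2.6)
g=robot.grab_frame("scene"); save(g,"sc6",(140,140,380,300),3.3)
print([W2P(c).round(3) for c in chips(f)],T())
E
```

```text
[array([-0.051, -0.143]), array([ 0.035, -0.146])] 38.075
```

View pics/top6.png

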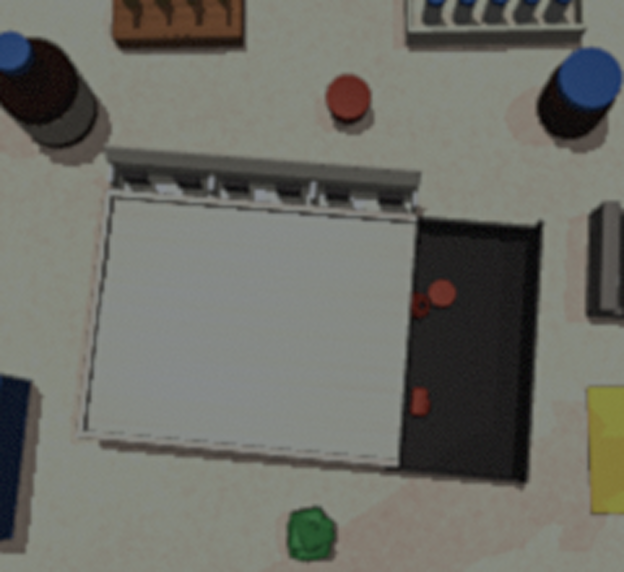

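View pics/sc6.png

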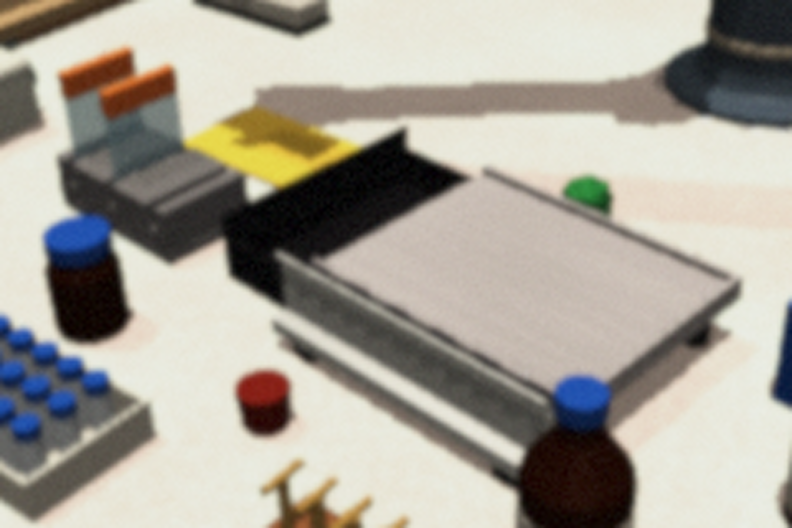

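The plate is clear and all three chips are in the tray, at about (420,305), (441,293) and (420,402). Placing the scraper on the mat.

```bash
python3 - <<'E'
from h import *
f=robot.grab_frame("top"); W=cloud(f)
for p in [(418,305),(441,293),(420,402)]:
    u,v=round(160+p[0]/2.6),round(100+p[1]/2.6); print(W[v,u].round(3),W2P(W[v,u]).round(3))
robot.move_straight(W3(.432,-.325,.066),vel=.1)
c=robot.move_straight(W3(.432,-.325,.0535),vel=.02,contact_N=3); s=robot.sense(); print(c,s["tcp_pos"],s["wrist_force"])
robot.grip(1.); robot.sleep(.2)
robot.move_straight(W3(.432,-.325,.2),vel=.15)
robot.goto(W3(.5,-.15,.35),[pi,0,0])
f=robot.grab_frame("top"); np.save("top7.npy",f,allow_pickle=True); save(f,"top7",(160,100,480,320),2.4); print(scraper(f),T())
W=cloud(f); hsv=cv2.cvtColor(f["image"],cv2.COLOR_RGB2HSV);H,S=hsv[...,0],hsv[...,1]
print(mask_rects(f,(H<18)&(S>120)&(W[...,2]>.11)&(W[...,1]<-.2),.14))
E
```

```text
[ 0.558 -0.097  0.024] [ 0.033 -0.14 ]
[ 0.567 -0.118  0.019] [ 0.045 -0.16 ]
[ 0.472 -0.097  0.024] [-0.052 -0.148]
True [ 0.43208784 -0.32480382  0.05573534] [-0.56136992  1.42723845  5.78255832]
[] 43.0833
[]
```

View pics/top7.png

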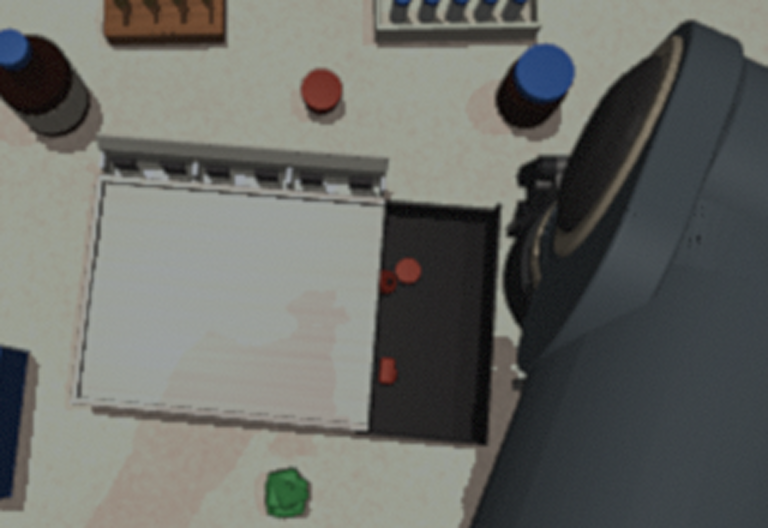

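```bash
python3 - <<'E'
from h import *
robot.goto(W3(.6,.03,.28),[pi,0,YAW])
s=robot.sense(); f=robot.grab_frame("wrist"); np.save("w2.npy",f,allow_pickle=True); save(f,"w2")
print("cam",-f["R"].T@f["t"],"dir",f["R"][2],s["tcp_pos"])
t=robot.grab_frame("top"); W=cloud(t); np.save("top8.npy",t,allow_pickle=True); save(t,"top8",(160,100,480,320),2.4); print(scraper(t),T())
hsv=cv2.cvtColor(t["image"],cv2.COLOR_RGB2HSV);H,S=hsv[...,0],hsv[...,1]
print(mask_rects(t,(H<18)&(S>120)&(W[...,2]>.11)&(W[...,1]<-.2),.14))
E
```

```text
cam [0.60792269 0.1015266  0.41323511] dir [-0.02915233 -0.29369942 -0.95545319] [0.59968473 0.02709227 0.28066314]
[((459.776611328125, -322.1719055175781), (105.40957641601562, 20.634765625), 89.65233612060547)] 44.0583
[((584.71728515625, -382.2579040527344), (17.502277374267578, 75.17945098876953), 85.62798309326172), ((587.4550170898438, -323.8638916015625), (17.634248733520508, 75.59490203857422), 86.228515625)]
```

View pics/w2.png

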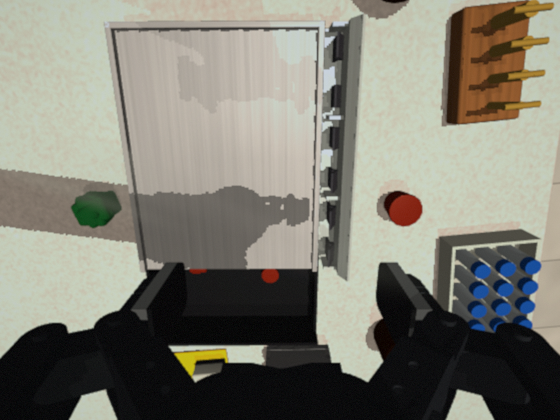

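View pics/top8.png

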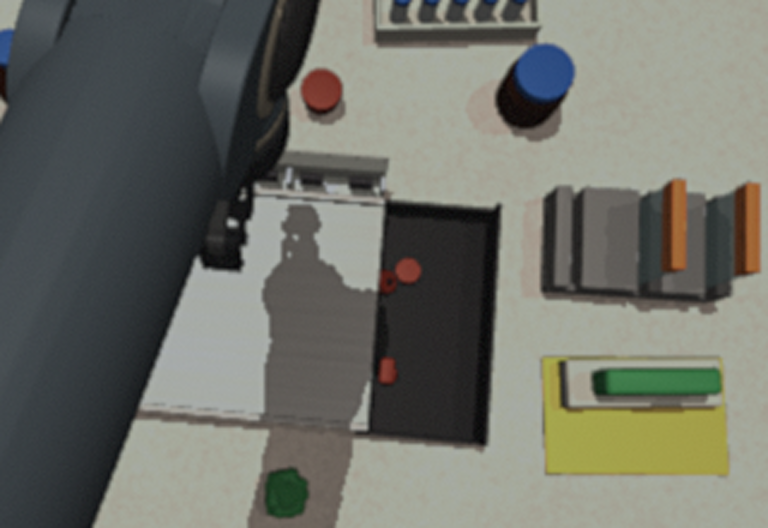

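The chips are at rest in the tray. The scraper now stands on the mat at (0.460, −0.322), about 28 mm from where I released it. That fits the announced knock, and it is still inside the ±40 mm limit. I'll recheck it at the end, and next look at the clip slots from above.

```bash
python3 - <<'E'
from h import *
robot.goto(W3(.665,.045,.22),[pi,0,YAW])
robot.sleep(.2)
f=robot.grab_frame("wrist"); np.save("w3.npy",f,allow_pickle=True); save(f,"w3",(180,0,420,280),2.1)
W=cloud(f)
# height map in plate coords
X=W.reshape(-1,3); P=(X[:,:2]-PO)@RP
ok=np.isfinite(P).all(1)
for y0 in np.arange(-.16,.15,.01):
    row=[]
    for x0 in np.arange(.098,.160,.004):
        m=ok&(abs(P[:,0]-x0)<.002)&(abs(P[:,1]-y0)<.003)
        row.append("%3d"%(np.median(X[m,2])*1000) if m.sum()>1 else "  .")
    print("%4d"%(y0*1000)," ".join(row))
E
```

```text
-160   .   .  41  40   0   .   .   .   .   .   .   .   1   1   1   1
-150   .   .  41  40   2   .   .   .   .   .   .   .   1   1   1   1
-139   .   .  41  40   .   .   .   .   .   .   .   .   .   .   1   1
-129  56  64  52  41  32   .  59  59  72  79  85  84  31  31   1   1
-119  56  64  50  32  31  31   .  31  72  79  85  85  31  31   1   1
-109  56  64  47  31  31  74  68  59  72  79  85   .  31  31   1   1
 -99  56  64  62  31  31  58  65  32  72  79  85   .  31  31   1   1
 -89  55  64  61  31  31   .  31  31  72  79  85   .  31  31   1   1
 -79  56  64  63  31  31   .   .  31  72  79  85  85  31  31   1   1
 -69  56  63  64  31  31  74  68  59  72  79  85  85  31  31   1   1
 -59  56  64  63  31  31  75  68  58  72  79  86  33  31  31   1   1
 -49  56  64  60  31  31  73  60  59  72  79  86  84  31  31   1   1
 -39  56  64  59  31  32  58  58  56  70  79  86  84  31  31   1   1
 -29  56  64  62  31  31  75  68  57  72  79  86  84  31  31   0   1
 -19  56  64  63  31  31  75  69  60  72  79  86  85  31  31   1   1
  -9  56  64  63  31  30  62  59  57  72  79  85  85  31  30   1 
[... 338 characters left out ...]
31   1   1
  50  56  64  63  31  31  53  58  56  70  79  85  85  31  31   1   1
  60  56  63  63  31  31  75  69  59  70  78  85  58  31  31   1   1
  70  56  63  62  31  31  75  68  60  71  78  85  85  31  31   1   1
  80  56  64  63  31  31  74  65  58  71  78  85  85  31  31   0   1
  90  56  63  63  31  31  31  31  31  71  78  85  85  31  31   1   1
 100  56  63  63  31  30  31  31  30  71  79  85  85  31  30   1   1
 110  55  63  63  31  31  75  70  60  71  78  85  85  31  31   1   1
 120  56  63  63  31  31  75  69  60  71  78  85  85  31  30   1   1
 130  56  63  63  31  30   .  31  31  71  78  85  84  31  31   1   0
 140  63  64  53  30  31  58  59  58  71  78  85  84  30  30   1   1
```

View pics/w3.png

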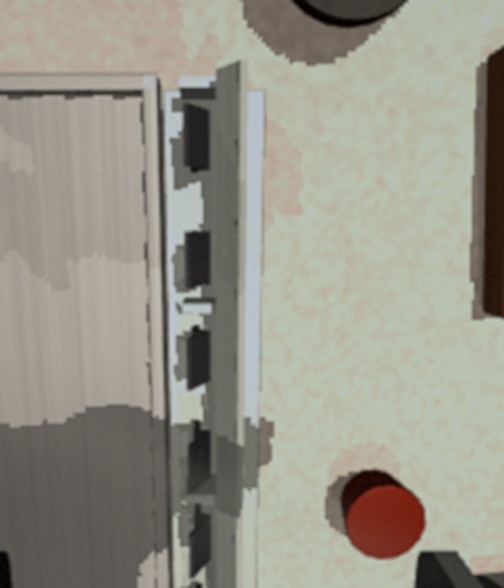

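The wrist depth map resolves the rail well: leaf flares at plate x 118–126, wall flare at 130–138, and cheeks at y of about −129, −40, 49 and 138. I'll do a finer profile of these.

```bash
python3 - <<'E'
from h import *
for n in ("w3","w2"):
    f=np.load(n+".npy",allow_pickle=True).item(); X=cloud(f).reshape(-1,3); P=(X[:,:2]-PO)@RP; ok=np.isfinite(P).all(1)&(X[:,2]<.15)
    q=np.c_[P,X[:,2]][ok]*1000
    # x profile over leaves
    m=(abs(q[:,1]+25)<8)|(abs(q[:,1]-67)<8)|(abs(q[:,1]+62)<8)
    print(n,[(x,np.median(q[m&(abs(q[:,0]-x)<.75)][:,2]).round(0)) for x in np.arange(113,145,1.5) if (m&(abs(q[:,0]-x)<.75)).sum()>2])
    # cheeks: points 57-60 high, x 118..121 
    m=(q[:,2]>54)&(q[:,2]<61)&(q[:,0]>116)&(q[:,0]<128)
    h,e=np.histogram(q[m][:,1],np.arange(-140,146,1)); print([(int(e[i]),int(h[i])) for i in range(len(h)) if h[i]>3])
    # yaw: fit rim inner line / rail back edge: points z>82 top
    m=(q[:,2]>83)&(q[:,2]<88)
    import numpy.polynomial.polynomial as pl
    ys=np.arange(-130,140,10); lo=[];hi=[];yy=[]
    for y in ys:
        s=q[m&(abs(q[:,1]-y)<4)]
        if len(s)>8: lo.append(s[:,0].min());hi.append(s[:,0].max());yy.append(y)
    print("rail top x lo/hi fit",np.polyfit(yy,lo,1).round(4),np.polyfit(yy,hi,1).round(4))
    m=(q[:,2]>60)&(q[:,2]<67)&(q[:,0]>95)&(q[:,0]<112)
    lo=[];yy=[]
    for y in ys:
        s=q[m&(abs(q[:,1]-y)<4)]
        if len(s)>8: lo.append(s[:,0].min());yy.append(y)
    print("rim inner fit",np.polyfit(yy,lo,1).round(4))
    m=(q[:,2]>54)&(q[:,2]<59)&(abs(q[:,0])<80); 
    print("plate y ext",[ (x,q[m&(abs(q[:,0]-x)<4)][:,1].min().round(1),q[m&(abs(q[:,0]-x)<4)][:,1].max().round(1)) for x in (-60,0,60) if (m&(abs(q[:,0]-x)<4)).sum()>5])
E
```

```text
w3 [(np.float64(113.0), np.float64(31.0)), (np.float64(114.5), np.float64(31.0)), (np.float64(116.0), np.float64(31.0)), (np.float64(117.5), np.float64(75.0)), (np.float64(119.0), np.float64(76.0)), (np.float64(120.5), np.float64(73.0)), (np.float64(122.0), np.float64(70.0)), (np.float64(123.5), np.float64(66.0)), (np.float64(125.0), np.float64(62.0)), (np.float64(126.5), np.float64(59.0)), (np.float64(128.0), np.float64(31.0)), (np.float64(129.5), np.float64(70.0)), (np.float64(131.0), np.float64(74.0)), (np.float64(132.5), np.float64(77.0)), (np.float64(134.0), np.float64(79.0)), (np.float64(135.5), np.float64(82.0)), (np.float64(137.0), np.float64(85.0)), (np.float64(138.5), np.float64(86.0)), (np.float64(140.0), np.float64(86.0)), (np.float64(143.0), np.float64(31.0)), (np.float64(144.5), np.float64(31.0))]
[(-129, 5), (-128, 9), (-127, 4), (-126, 15), (-125, 7), (-102, 4), (-98, 5), (-97, 7), (-96, 20), (-95, 7), (-64, 4), (-53, 5), (-51, 4), (-50, 17), (-49, 9), (-41, 11), (-40, 10), (-39, 15), (-38, 26), (-37, 4), (-11, 4), (-10, 4), (-9, 4), (-8, 17), (30, 4), (37, 4), (38, 1
[... 1017 characters left out ...]
85.0)), (np.float64(138.5), np.float64(86.0)), (np.float64(140.0), np.float64(86.0)), (np.float64(141.5), np.float64(85.0))]
[(-129, 9), (-128, 6), (-127, 7), (-126, 17), (-97, 6), (-96, 14), (-52, 4), (-50, 10), (-41, 11), (-40, 8), (-39, 4), (-38, 17), (-16, 4), (-8, 7), (47, 12), (48, 12), (49, 12), (50, 11), (68, 4), (104, 8), (105, 4), (107, 4), (110, 4), (111, 4), (116, 4), (134, 24), (135, 12), (136, 12), (137, 13), (138, 11)]
rail top x lo/hi fit [-1.000000e-04  1.357217e+02] [  0.4635 171.3257]
rim inner fit [-5.000000e-03  1.010647e+02]
plate y ext [(-60, np.float64(-233.7), np.float64(133.1)), (0, np.float64(-233.0), np.float64(133.0)), (60, np.float64(-233.5), np.float64(133.0))]
```

Slot centres in my plate frame are x of about 128 and y = −83, 5 and 93. Next I'll view the panel strips with the wrist camera.

```bash
cat >> h.py <<'E'
SL=[(.1278,-.083),(.1278,.005),(.1278,.093)]
def strips(f):
    W=cloud(f); hsv=cv2.cvtColor(f["image"],cv2.COLOR_RGB2HSV);H,S=hsv[...,0],hsv[...,1]
    m=((H<18)&(S>120)&(abs(W[...,2]-.140)<.006)).astype(np.uint8)
    out=[]
    n,l,st,_=cv2.connectedComponentsWithStats(m)
    for i in range(1,n):
        if st[i,4]<150: continue
        c=cv2.findContours((l==i).astype(np.uint8),cv2.RETR_EXTERNAL,cv2.CHAIN_APPROX_NONE)[0][0]
        r=cv2.minAreaRect((ray(f,c[:,0],.14)[:,:2]*1000).astype(np.float32)); out.append((r,np.nanmedian(W[l==i][:,2]).round(4)))
    return out
E
python3 - <<'E'
from h import *
ty=np.deg2rad(-94.4)
# camera sits ~75mm 'behind' tool; put camera above panels
robot.grip(.4,80)
robot.goto(W3(.55,-.33,.30),[pi,0,ty])
robot.sleep(.2)
f=robot.grab_frame("wrist"); np.save("w4.npy",f,allow_pickle=True); save(f,"w4"); print(-f["R"].T@f["t"])
for s in strips(f): print(s)
print(T())
E
```

```text
[ 0.62630244 -0.33464409  0.43228282]
(((587.2369384765625, -387.3970642089844), (12.13613510131836, 74.83135223388672), 85.77169799804688), np.float64(0.141))
(((590.4931030273438, -328.1056213378906), (11.286811828613281, 74.13054656982422), 85.7158203125), np.float64(0.1411))
47.0417
```

View pics/w4.png

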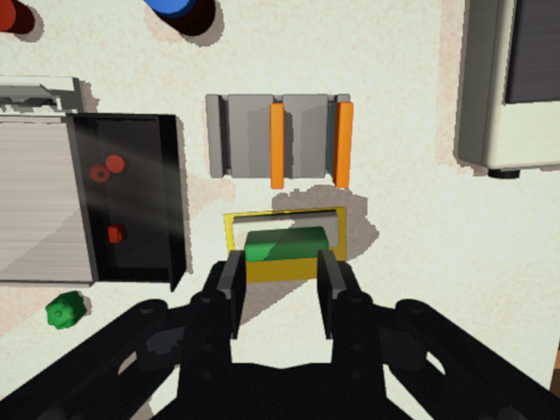

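The strips measure 12 × 75 mm, at (590.5, −328.1) and (587.2, −387.4), axis 85.7°. Picking the first panel.

```bash
cat >> h.py <<'E'
def pickpanel(p,ang,zt=.121):
    ty=np.deg2rad(ang-180)
    robot.grip(.4,80)
    robot.goto(W3(*p,.22),[pi,0,ty])
    print("contact",robot.move_straight(W3(*p,zt),vel=.08,contact_N=8))
    robot.grip(0.,80); s=robot.sense(); print("open",s["opening"],s["tcp_pos"].round(4),s["wrist_force"].round(2))
    robot.move_straight(W3(*p,.26),vel=.12); s=robot.sense(); print("lift",s["opening"],s["wrist_force"].round(2),s["t"])
def insert(k,dx=0,dy=0):
    p=P2W(SL[k][0]+dx,SL[k][1]+dy)
    robot.goto(W3(*p,.26),[pi,0,YAW])
    robot.move_straight(W3(*p,.197),vel=.1)
    robot.sleep(.2)
    g=robot.grab_frame("scene"); save(g,"ins_sc%d"%k,(140,140,380,300),3.3)
    g=robot.grab_frame("top"); save(g,"ins_top%d"%k,(160,100,400,320),2.6)
    return p
E
python3 - <<'E'
from h import *
pickpanel((.5905,-.3281),85.7)
insert(1)
s=robot.sense(); print(s["tcp_pos"],s["wrist_force"],s["t"])
E
```

```text
contact False
open 0.12485370233070012 [ 0.5908 -0.3284  0.1217] [0.02 0.42 4.19]
lift 0.1272139175019793 [-0.42 -0.47 -2.01] 50.725
[0.66562802 0.03852161 0.19752819] [-1.19516064 -0.16593414 -1.20631776] 53.2083
```

View pics/ins_sc1.png

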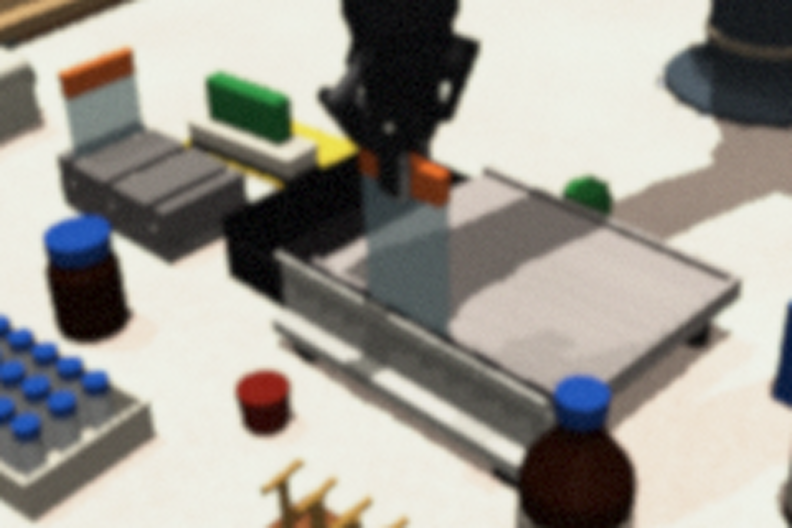

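View pics/ins_top1.png

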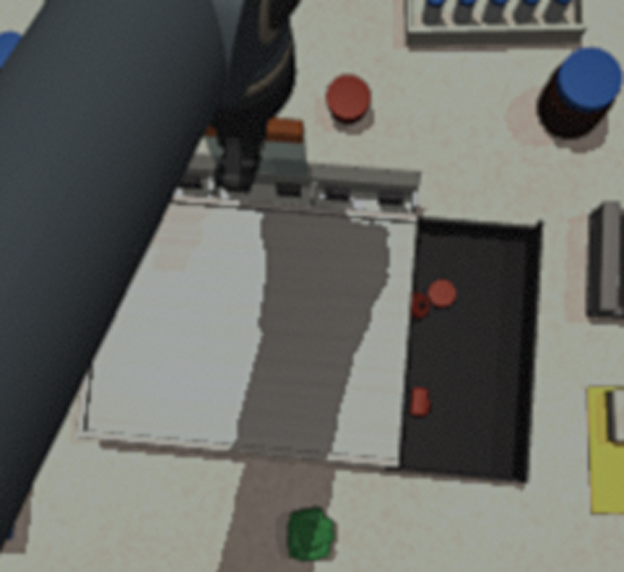

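The panel is held upright above slot 1, with its strip centred in the jaws. Pushing it down under force guard.

```bash
cat >> h.py <<'E'
def push(p,zend=.1395,cN=25):
    for z in np.arange(.19,zend+.0001,-.0084):
        c=robot.move_straight(W3(*p,z),vel=.03,contact_N=cN); s=robot.sense()
        print(round(z,4),c,s["tcp_pos"].round(4),s["wrist_force"].round(1),s["torque"].round(2))
        if c: break
    if not c and z>zend+.0005: c=robot.move_straight(W3(*p,zend),vel=.02,contact_N=cN)
    s=robot.sense(); print("end",c,s["tcp_pos"].round(4),s["wrist_force"].round(1),s["t"])
E
python3 - <<'E'
from h import *
push(P2W(*SL[1]))
E
```

```text
0.19 False [0.6652 0.0386 0.1896] [ 0.4  0.1 -0.5] [-0.02 -0.02  0.03]
0.1816 False [0.6643 0.0386 0.1807] [-3.3 -0.4 -1.1] [-0.04  0.94 -0.01]
0.1732 False [0.6646 0.0385 0.1731] [-4.9 -0.4  2.2] [0.11 1.55 0.  ]
0.1648 False [0.6647 0.0384 0.1659] [-6.8  0.4  8.2] [0.21 2.06 0.06]
0.1564 False [0.6645 0.0383 0.1572] [-7.8  0.6  7.6] [ 0.16  1.94 -0.02]
0.148 False [0.6644 0.0383 0.1487] [-6.9  0.9  7. ] [0.16 1.97 0.  ]
end False [0.6645 0.0383 0.1416] [-10.1   2.3  15.4] 56.3333
```

It reached the predicted home height of 0.1416 with floor force. I'll release and check.

```bash
python3 - <<'E'
from h import *
p=P2W(SL[1][0]-.0012,SL[1][1])
robot.move_straight(W3(*p,.1405),vel=.02); s=robot.sense(); print(s["tcp_pos"].round(4),s["wrist_force"].round(1))
robot.grip(.35); robot.sleep(.2)
s=robot.sense(); print(s["tcp_pos"].round(4),s["wrist_force"].round(1))
robot.move_straight(W3(*p,.26),vel=.12)
robot.goto(W3(.66,-.03,.30),[pi,0,YAW]); robot.sleep(.2)
f=robot.grab_frame("wrist"); save(f,"w5"); 
for r,z in strips_(f) if False else []: pass
W=cloud(f); hsv=cv2.cvtColor(f["image"],cv2.COLOR_RGB2HSV);H,S=hsv[...,0],hsv[...,1]
m=(H<18)&(S>120)&(W[...,2]>.145)&(W[...,2]<.2)
print("z",np.median(W[m][:,2]))
for r in mask_rects(f,m,.16,60): print(r,W2P(np.array(r[0])/1000).round(4))
E
```

```text
[0.664  0.0384 0.1416] [-5.1  0.2  7.8]
[0.6644 0.0386 0.1404] [-0.2 -0.3 -0.4]
z 0.16104144636501982
((663.183837890625, 36.7640266418457), (75.37027740478516, 11.478989601135254), 84.67091369628906) [0.1258 0.003 ]
```

View pics/w5.png

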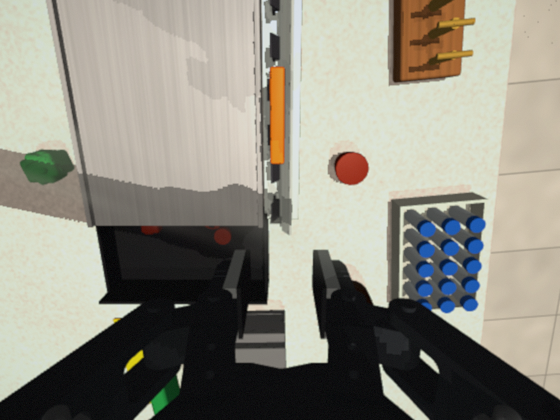

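Panel 1 is home: strip top at 0.161 m (0.160 expected) and 84.7° against 84.5° for the plate. Now the second panel, into slot 0.

```bash
python3 - <<'E'
from h import *
pickpanel((.5872,-.3874),85.7)
p=insert(0,dx=-.0012)
push(p)
E
```

```text
contact False
open 0.13050579417491037 [ 0.5875 -0.3877  0.1216] [0.41 0.47 3.48]
lift 0.1228250114895405 [-0.05  0.84 -1.87] 63.5583
0.19 False [ 0.6556 -0.0489  0.1896] [ 0.4  0.3 -1.3] [-0.08  0.   -0.04]
0.1816 False [ 0.6551 -0.0489  0.181 ] [-0.9  0.9 -1.3] [0.08 0.36 0.01]
0.1732 False [ 0.6554 -0.049   0.1731] [-2.9  0.3  2.4] [0.07 0.95 0.02]
0.1648 False [ 0.6556 -0.0494  0.1657] [-5.3 -0.1  6.9] [ 0.07  1.34 -0.02]
0.1564 False [ 0.6555 -0.0494  0.1571] [-4.   0.   5.6] [ 0.01  1.24 -0.02]
0.148 False [ 0.6554 -0.0495  0.1486] [-4.2  0.4  5.9] [0.04 1.24 0.05]
end False [ 0.6555 -0.0496  0.1416] [-7.1  0.3 12.7] 69.0667
```

View pics/ins_sc0.png

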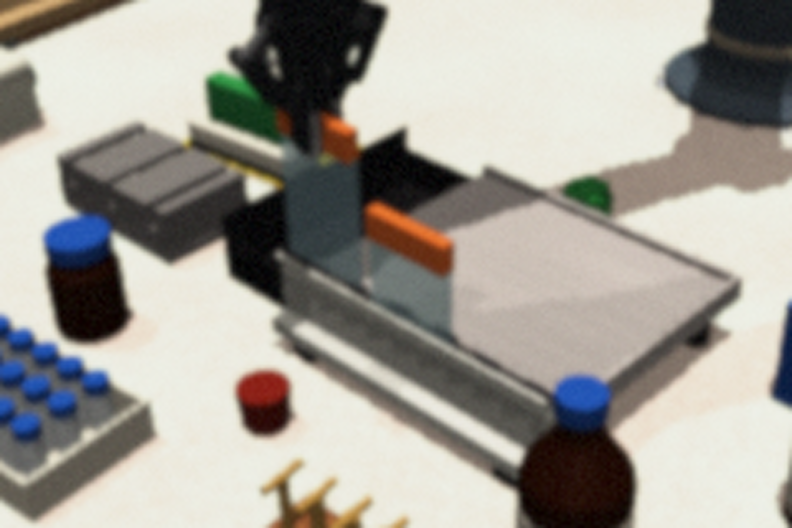

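```bash
python3 - <<'E'
from h import *
p=P2W(SL[0][0]-.002,SL[0][1])
robot.move_straight(W3(*p,.1405),vel=.02); robot.grip(.35); robot.sleep(.2)
robot.move_straight(W3(*p,.26),vel=.12)
robot.goto(W3(.66,-.03,.30),[pi,0,YAW]); robot.sleep(.2)
f=robot.grab_frame("wrist"); save(f,"w6")
W=cloud(f); hsv=cv2.cvtColor(f["image"],cv2.COLOR_RGB2HSV);H,S=hsv[...,0],hsv[...,1]
m=(H<18)&(S>120)&(W[...,2]>.145)&(W[...,2]<.2)
for r in mask_rects(f,m,.16,60): print(r,W2P(np.array(r[0])/1000).round(4))
n,l,st,cc=cv2.connectedComponentsWithStats(m.astype(np.uint8)); print([ (st[i,4],np.median(W[l==i][:,2]).round(4)) for i in range(1,n) if st[i,4]>60])
robot.goto(W3(.45,.15,.40),[pi,0,0.3]); robot.sleep(.3)
t=robot.grab_frame("top"); save(t,"top9",(60,100,480,320),1.8); W=cloud(t)
print("scr",scraper(t)); hsv=cv2.cvtColor(t["image"],cv2.COLOR_RGB2HSV);H,S=hsv[...,0],hsv[...,1]
print("mat",mask_rects(t,(H>22)&(H<35)&(S>90),.004,200)); 
X,Y,Z=W[...,0],W[...,1],W[...,2]
m=(S<90)&(Z>.02)&(Z<.07)&(X>.37)&(X<.5)&(Y>-.42)&(Y<-.23); print("foot",mask_rects(t,m,.034,50))
g=robot.grab_frame("scene"); save(g,"sc9",(100,120,420,330),2.4)
print(T())
E
```

```text
((654.75537109375, -49.05642318725586), (77.19829559326172, 11.20279598236084), 84.4805679321289) [ 0.1256 -0.0832]
((663.0890502929688, 36.79842758178711), (74.95075988769531, 11.12830924987793), 84.4805679321289) [0.1257 0.0031]
[(np.int32(1401), np.float64(0.161)), (np.int32(1066), np.float64(0.1612))]
scr [((459.7757568359375, -322.1719055175781), (105.40957641601562, 20.6364688873291), 89.65233612060547)]
mat [((430.51104736328125, -327.1860656738281), (168.6304931640625, 107.42459869384766), 89.32937622070312)]
foot [((461.20977783203125, -325.50970458984375), (142.20396423339844, 43.70082092285156), 89.72355651855469)]
73.0667
```

View pics/top9.png

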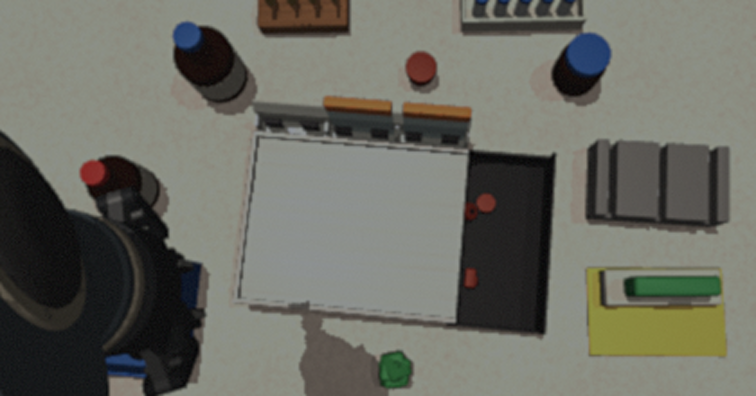

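View pics/sc9.png

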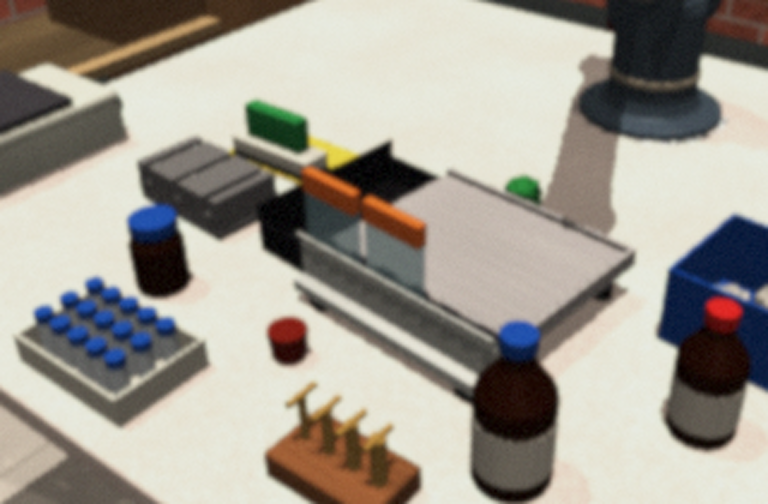

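Both panels are home. The scraper is 29–31 mm off the mat centre in x (limit 40), stable and upright. One last look at the bin, then I'll hand in.

```bash
python3 - <<'E'
from h import *
robot.goto(W3(.47,.0,.42),[pi,0,0]); robot.sleep(.3)
t=robot.grab_frame("top"); save(t,"top10",(60,180,260,330),3)
print("scr",scraper(t),robot.sense()["wrist_force"])
E
```

```text
scr [((459.7757568359375, -322.1719055175781), (105.40957641601562, 20.6364688873291), 89.65233612060547)] [0.7626894  0.66812163 0.10286615]
```

View pics/top10.png

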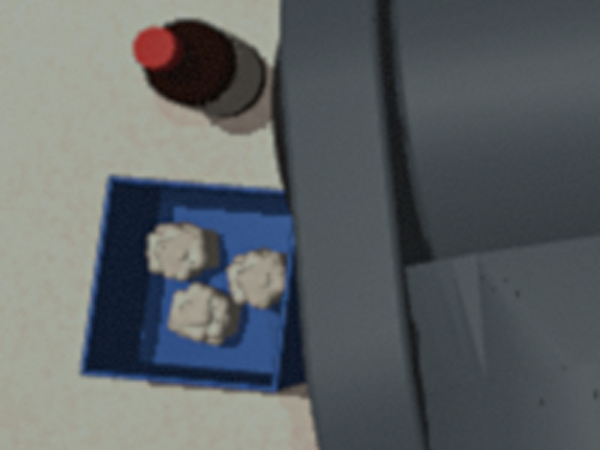

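All three balls lie in the bin, at about (180,250), (257,278) and (203,313).

```bash
python3 -c "
from plant import robot
robot.close_job(); print(robot.sense()['t'])"
```

```text
the job is handed in; nothing more can be done
the job is handed in; nothing more can be done
```

The job is handed in at about 75 s of the 210 s allowed. All the work is done, and no check failed. The only thing not where I left it is the scraper.

- **Paper balls:** all three are in the blue bin, and the last picture confirms it.
- **Chips:** there were three. I swept them into the catch tray in one pass with the held scraper. Each was measured on or near the tray floor, and the plate is clear.
- **Scraper:** I set it down near the mat's centre. The next picture showed it about 28 mm further along x, which fits the announced knock. It stands upright on the mat, 29–31 mm off centre in x (limit 40) and 2–5 mm in y (limit 60). Two later looks found it still there, so I left it.
- **Panels:** there were two, now in slots 0 and 1. Their tops read 0.161 m (0.160 m expected, and the depth reads about 1 mm high). Their angle is 84.5° against the plate's 84.5°, and the strips are within about 2 mm of the measured slot centres.
- **Bystanders:** the bottles, jar and good stopper look unmoved in the pictures. I did not measure them.

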